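# Fit the locking knob on the carton creaser

### The job

The locking knob of the carton creaser has been taken off and lies in the white parts tray: take it by its bar, put it on the creaser's upright spindle and, pressing gently, turn it slowly clockwise until its slot drops over the cross pin and the knob is fully home. Then turn the knob on clockwise until the bar lies in line with the creaser's long beam (the locked position, at the stop), and let go of it. Do not force anything, and leave the other things where they are.

Things in the scene. Friction and masses are not known exactly. Their poses are not given: they have to be found in the camera images.
- knob_center (a point): The loose locking knob, dark grey plastic, 90 to 155 g, 65 mm high, standing in the tray; point on its axis, half-way up (32.5 mm above its underside). Round hub 40 mm across, 36 mm high. On it an upright bar 52 mm long (knob's x axis), 15 mm thick (y), from 35 to 65 mm above the underside: grip it across its thickness. Same after half a turn.
- knob_mouth (a point): Centre of the knob's underside, on its axis. Here opens a 14 mm bore, 32 mm deep, and a slot 8.6 mm wide and 10 mm deep right across the underside, parallel to the bar. They take the spindle's post and cross pin.
- spindle_seat (a point): On the spindle's axis, at the top of its 40 mm steel flange, where the knob's underside rests when home (135 mm above the table). Axes are the creaser's. A cross pin lies here through the post's foot: 32 mm long, 6 mm wide, 8 mm high; an unaligned knob stands on it 8 mm too high. The knob fits over it within 0.08 rad. Pressing with 5 to 10 N is plenty; over 30 N before it is home damages it.
- spindle_nose (a point): Top of the spindle's 12 mm round post, 30 mm above the seat; the last 6 mm is a cone to 5 mm. The cross pin's direction is not measured: it starts from 0.45 to 1.65 rad anticlockwise (seen from above) of the beam's line. Turning the spindle takes 0.15 N m (light pressing does not drag it) up to a firm stop (0.6 N m at most) with pin and beam in line within 0.04 rad; it stays where left.
- creaser: The carton creaser, fixed to the table: a grey press, base 160 mm (x) by 340 mm (y), with a beam 80 mm wide running the full length along its y axis, beam top 120 mm above the table; the steel spindle stands upright in the middle of the beam. Origin under its centre on the table.
- tray: White plastic parts tray, 150 mm (x) by 220 mm (y), rim 22 mm high, floor 4 mm thick, loose but heavy; origin at the centre of its underside. It holds the knob, a plain round cap and a hex key.
- cap: Bystander in the tray: a plain dark grey round cap without a bar, 42 mm in diameter, 26 mm high; origin at the centre of its underside. Leave alone.
- pencup: Bystander: dark open pen cup, 72 mm in diameter, 95 mm high; origin at the centre of its underside. Leave alone.
- tamper: Bystander: upright wooden tamper, 52 mm in diameter, 145 mm high; origin at the centre of its underside. Leave alone.
Not all that is in view belongs to the job. Leave any orange or red look-alike of the part that bears knob_center alone.

How it is judged:
By the outcome, as a careful person would: the job done as asked, in the order asked, and still so for the second after the job is handed in, with the robot touching nothing.
It also fails if it takes over 72 s, if anything falls off the work surface, if the arm or the gripper's body presses on something with over 40 N, if the wrist force passes 120 N, or if a joint passes its speed limit or range.

### The arm

A 7-joint arm with a two-finger parallel gripper is mounted at the origin on the work surface. World frame = base frame: x ahead of the robot, y to its left, z up, the work surface at z = 0. Lengths are in m, angles in rad, forces in N, time in s.
With the tool pointing down it reaches from about 0.35 to 0.9 m from the base axis. Payload 8.1 kg.
Tool frame: the origin (TCP) lies at the very end of the fingers, on their centre line; the grasp point (between the pads) lies 19 mm behind it (arm.tcp_to_grasp is the distance from the TCP to the grasp point, in m); z points along the fingers, y is the line along which they close (so a half turn about z gives the same grasp; the last joint's range is limited). The gripper opens to 85 mm and grips with 20 to 120 N. Pads are 22 mm wide; open, the fingers measure 114 mm over their backs; the gripper's body (76 mm by 85 mm) begins 54 mm behind the grasp point. The pads swing forward as they close: fully open they stand 13 mm farther back than shut.
Start: joints at [-1.402, 0.434, 0.025, 1.573, -0.012, 1.134, -0.075], TCP at [0.168, 0.602, 0.231] pointing down, gripper open.
Joint ranges: [-2.62, 2.62], [-0.44, 2.09], [-1.27, 1.32], [0.08, 2.57], [-1.32, 4.46], [0.12, 2], [-2.74, 2.74]. Speed limits (rad/s): [2.22, 2.22, 3.01, 3.01, 3.14, 3.14, 3.14].

### API

Orientations are given as a rotation vector (axis times angle).
In Python, from bench import arm, optics gives the robot as it stands.
- The arm moves only by the tool drive_tool, never from a script. Its argument "motion" is a list of rows, each an object with "linear": the shift along the world's x, y, z in mm, a list of three; "twist": the turn about the world's z in degrees; "fingers": the opening, from 0 (shut) to 1 (fully open). A call has 1 to 5 rows; each row shifts and turns the commanded pose from where the row before left it; what a row does not reach is not made up. A row lasts 1/8 s, in which the tool goes at most 62.5 mm and 10.7 degrees, less where a joint would pass 70% of its speed; a pose out of reach is approached as far as the arm can. A call with a gripper value outside its range is refused whole. The fingers move at their own pace and stop on an object; "newtons" is the grip in N (left out, the last holds). Time passes only in rows, so rows that do not move let the fingers close. It gives the time, the measured TCP pose, the force, the opening and the grip force at its end, in the units of the state.
- arm.observe(): the state, without advancing time (a new reading comes with each control period).
- optics.read_camera(name): name is "scene" or "top" or "wrist"; returns a dict with "image" (384x512x3 uint8, red, green, blue), "z_map" (384x512 float32, m along the optical axis (not along the pixel's ray), 0 where there is no reading), "fx", "fy", "cx", "cy" (pixels), "camera_from_world" (4x4, takes a point from world to camera coordinates). Camera axes: x right, y down, z forward; pixel columns grow to the right and rows downward; lengths in m; the calibration is good to about 2 mm. A picture is of the moment at which its call begins.
- arm.job_done(): hands the job in; it is judged then, once.
The state is a dict: "time_s": time; "joint_positions": joint angles; "joint_vel": joint speeds; "joint_torque": joint torques, N m; "tcp_pos": TCP position; "tcp_rot": TCP orientation; "force": force on the tool from outside, world axes, zero at the start; "moment": the same for the moment, N m; "opening": finger opening in m; "grasp_force": force on a finger pad.
Only numpy, scipy, OpenCV 4.12 (cv2) and the standard library are available. Lean on these libraries where they do the work, as an engineer would, in place of code of your own. Each camera call takes 0.05 s, during which the arm holds its last target. There are 200 camera calls.

## Working session

There is one attempt and no reset: what is moved stays moved. The work goes in short steps, Python scripts to look and compute and a tool call to move; the robot and the scene stay as the last step left them, time stands still between calls to the robot, and variables do not carry over. Pictures are saved under pics/ and viewed, at most 10 in all, crops included, and the job is handed in when it is done.

Besides the shell and the picture viewer there is one more tool, called after "Request:" as name(argument=value, ...), one argument or row to a line, values as JSON. drive_tool: Moves the arm, as the interface text tells. Its arguments: {"type":"object","properties":{"motion":{"type":"array","items":{"type":"object","properties":{"linear":{"type":"array","items":{"type":"number"}},"twist":{"type":"number"},"fingers":{"type":"number"}}}},"newtons":{"type":"number"}},"required":["motion"]}

```bash
mkdir -p pics; cat > h.py <<'E'
import numpy as np,cv2
from bench import arm,optics
def cam(n):
    d=optics.read_camera(n); np.savez('/tmp/'+n+'.npz',**d); return d
def load(n): return dict(np.load('/tmp/'+n+'.npz'))
def pts(d):
    z=d['z_map'].astype(float); v,u=np.indices(z.shape)
    P=np.stack([(u-d['cx'])/d['fx']*z,(v-d['cy'])/d['fy']*z,z],-1)
    T=np.linalg.inv(d['camera_from_world']); return P@T[:3,:3].T+T[:3,3]
def ray(d,u,v,h):
    T=np.linalg.inv(d['camera_from_world']); r=T[:3,:3]@np.array([(u-d['cx'])/d['fx'],(v-d['cy'])/d['fy'],1]); o=T[:3,3]
    return o+r*(h-o[2])/r[2]
def proj(d,p):
    c=d['camera_from_world']@np.append(p,1); return d['fx']*c[0]/c[2]+d['cx'],d['fy']*c[1]/c[2]+d['cy']
def save(d,n,box=None,s=1):
    im=d['image'][...,::-1]
    if box: im=im[box[1]:box[3],box[0]:box[2]]
    cv2.imwrite('pics/'+n+'.png',cv2.resize(im,None,fx=s,fy=s,interpolation=cv2.INTER_CUBIC))
E
python3 - <<'E'
from h import *
t=cam('top');s=cam('scene')
im=np.hstack([t['image'],s['image']])[...,::-1]
cv2.imwrite('pics/a.png',cv2.resize(im,(800,300),interpolation=cv2.INTER_AREA))
save(t,'top',None,1.5)
print(arm.observe()); T=np.linalg.inv(t['camera_from_world']);print(T,t['fx'])
E
```

```text
{'time_s': 0.1, 'joint_positions': array([-1.40162594,  0.43514377,  0.02501047,  1.57397849, -0.01164687,
        1.13401544, -0.07510162]), 'joint_vel': array([-0.00066501, -0.00048079, -0.00011594, -0.00102993, -0.00077934,
        0.00065877,  0.00045154]), 'joint_torque': array([ 3.48116395e-03, -6.71761823e+01,  1.02851942e+00, -3.16905713e+01,
        1.58366002e-02,  7.19986972e-03, -3.72101385e-05]), 'tcp_pos': array([0.16770961, 0.60161763, 0.23062147]), 'tcp_rot': array([-4.25764194e-01, -3.11251695e+00,  2.19368723e-03]), 'force': array([ 0.59721262,  0.71543438, -0.79090345]), 'moment': array([ 0.03743421, -0.00927822, -0.00256122]), 'grasp_force': 0.0, 'opening': 0.08550534618978785}
[[-0.00460888 -0.98220407  0.18776027  0.38724992]
 [-0.99971277  0.00894163  0.02223555  0.14516965]
 [-0.02351873 -0.18760386 -0.98196317  0.99952203]
 [ 0.          0.          0.          1.        ]] 363.0211047596488
```

View pics/top.png

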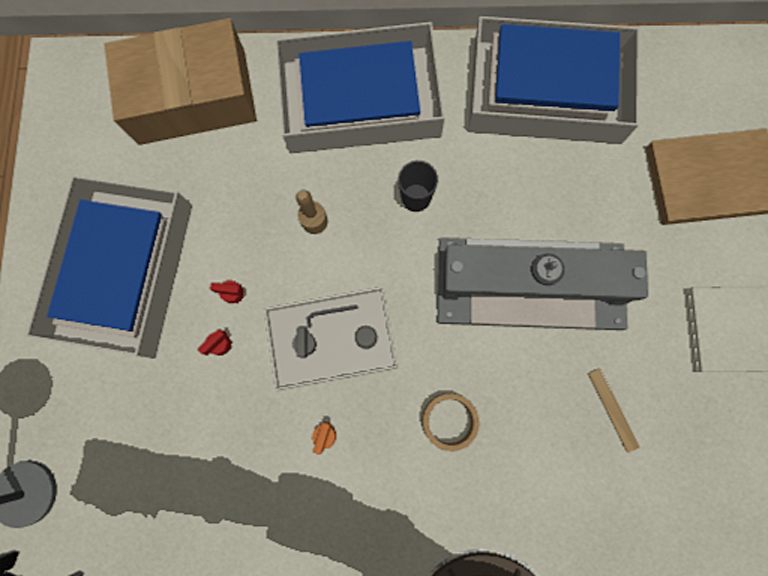

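View pics/a.png

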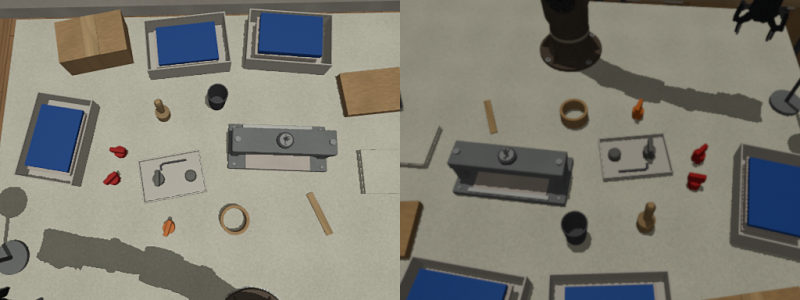

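The grey part with a bar in the tray, top px (203,227), is the knob. The barless round part at (244,225) is the cap, and the red (152,195), (143,229) and orange (216,290) ones are look-alikes outside the tray. I'll confirm this in a crop and measure.

```bash
python3 - <<'E'
from h import *
t=load('top'); P=pts(t); Z=P[...,2]
a=t['image'][190:265,170:270]; b=t['image'][150:225,315:415]
cv2.imwrite('pics/c.png',cv2.resize(np.hstack([a,b])[...,::-1],None,fx=4,fy=4,interpolation=cv2.INTER_CUBIC))
for n in('top','scene'):
    d=load(n);P=pts(d);Z=P[...,2]; im=d['image'].astype(int)
    k0=ray(t,203,222,.065)
    near=np.hypot(P[...,0]-k0[0],P[...,1]-k0[1])<.05
    m=near&(Z>.058)&(Z<.080); Q=P[m]
    (c,sz,an)=cv2.minAreaRect(Q[:,:2].astype(np.float32)); 
    bx=cv2.boxPoints((c,sz,an)); e=[bx[1]-bx[0],bx[2]-bx[1]]; l=max(e,key=np.linalg.norm)
    print(n,len(Q),c,sz,np.degrees(np.arctan2(l[1],l[0])),np.median(Q[:,2]))
    # beam
    s0=ray(t,365,178,.165)
    near=np.hypot(P[...,0]-s0[0],P[...,1]-s0[1])<.25
    m=near&(Z>.112)&(Z<.126)&(abs(P[...,0]-s0[0])<.1); m=cv2.morphologyEx(m.astype(np.uint8),cv2.MORPH_OPEN,np.ones((3,3)))>0
    Q=P[m];c,sz,an=cv2.minAreaRect(Q[:,:2].astype(np.float32));bx=cv2.boxPoints((c,sz,an)); e=[bx[1]-bx[0],bx[2]-bx[1]]; l=max(e,key=np.linalg.norm)
    print('beam',len(Q),c,sz,np.degrees(np.arctan2(l[1],l[0])),np.median(Q[:,2]))
    near=np.hypot(P[...,0]-s0[0],P[...,1]-s0[1])<.05
    m=near&(Z>.130)&(Z<.138);Q=P[m];print('flange',len(Q),cv2.minEnclosingCircle(Q[:,:2].astype(np.float32)),Q[:,:2].mean(0))
    m=near&(Z>.155)&(Z<.18);Q=P[m];print('nose',len(Q),Q.mean(0) if len(Q) else 0, Z[near].max())
    m=near&(Z>.139)&(Z<.147);print('pin',np.round(P[m]*1000-[s0[0]*1000,s0[1]*1000,0],0).tolist())
E
```

```text
top 132 (0.4781363010406494, 0.30886736512184143) (0.04913798347115517, 0.014980945736169815) 0.7028021 0.0693911823376932
beam 3781 (0.588150680065155, -0.10332533717155457) (0.3292354643344879, 0.08077410608530045) 87.39809 0.12075225805168455
flange 247 ((0.5879632234573364, -0.10286671668291092), 0.026027245447039604) [ 0.58731018 -0.10127523]
nose 21 [ 0.58735327 -0.10210773  0.16251222] 0.16749595269895823
pin [[22.0, -10.0, 144.0], [23.0, -12.0, 143.0], [19.0, -9.0, 145.0], [20.0, -12.0, 143.0], [19.0, -14.0, 146.0], [17.0, -9.0, 145.0], [17.0, -11.0, 145.0], [17.0, -13.0, 147.0], [15.0, -7.0, 143.0], [15.0, -10.0, 141.0], [13.0, -7.0, 141.0], [8.0, -4.0, 143.0], [6.0, 12.0, 139.0], [6.0, 10.0, 140.0], [6.0, -4.0, 142.0], [3.0, -4.0, 141.0], [2.0, -5.0, 145.0], [0.0, -6.0, 144.0], [-0.0, -8.0, 145.0], [-1.0, -10.0, 146.0], [-3.0, -5.0, 145.0], [-2.0, -8.0, 144.0], [-3.0, -10.0, 146.0], [-5.0, -6.0, 142.0], [-5.0, -10.0, 144.0], [-8.0, -5.0, 145.0], [-7.0, -8.0, 144.0], [-9.0, -4.0, 139.0], [-10.0, -5.0, 143.0], [-10.0, -8.0, 144.0]]
scene 128 (0.4802403151988983, 0.31007891893
[... 465 characters left out ...]
-5.0, -5.0, 144.0], [-6.0, -3.0, 144.0], [-2.0, -7.0, 145.0], [-5.0, -4.0, 141.0], [-0.0, -4.0, 144.0], [-4.0, -4.0, 139.0], [1.0, -5.0, 142.0], [7.0, -3.0, 143.0], [8.0, -19.0, 139.0], [12.0, -10.0, 147.0], [11.0, -4.0, 146.0], [8.0, -3.0, 141.0], [14.0, -12.0, 145.0], [13.0, -10.0, 144.0], [12.0, -9.0, 143.0], [13.0, -6.0, 144.0], [11.0, -5.0, 141.0], [16.0, -12.0, 144.0], [14.0, -10.0, 142.0], [15.0, -8.0, 144.0], [19.0, -13.0, 145.0], [18.0, -11.0, 145.0], [18.0, -9.0, 144.0], [18.0, -7.0, 144.0], [20.0, -13.0, 143.0], [21.0, -10.0, 145.0], [20.0, -9.0, 144.0], [18.0, -8.0, 140.0], [22.0, -13.0, 142.0], [23.0, -10.0, 143.0], [24.0, -7.0, 146.0], [23.0, -13.0, 139.0], [25.0, -8.0, 143.0]]
```

View pics/c.png

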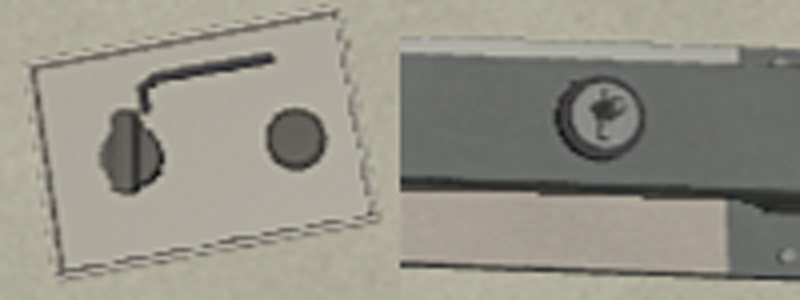

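The crop confirms it: the knob with the bar is at (203,227), and the plain cap at (244,225). The spindle pin is roughly along the image vertical. Moving over the knob.

Request:
drive_tool(
  motion=[
    {"linear":[31,-29,0],"twist":3.4,"fingers":1},
    {"linear":[31,-29,0],"twist":3.4,"fingers":1},
    {"linear":[31,-29,0],"twist":3.4,"fingers":1},
    {"linear":[31,-29,0],"twist":3.4,"fingers":1},
    {"linear":[31,-29,0],"twist":3.4,"fingers":1},
  ],
)

```text
time_s: 0.72
tcp_pos: [0.3236, 0.4558, 0.231]
tcp_rot: [0.042, -3.141, 0.001]
force: [0.3, -0.3, 1.0]
opening: 0.0855
grasp_force: 0.0
```

Request:
drive_tool(
  motion=[
    {"linear":[31,-29,0],"twist":0,"fingers":1},
    {"linear":[31,-29,0],"twist":0,"fingers":1},
    {"linear":[31,-29,0],"twist":0,"fingers":1},
    {"linear":[31,-29,0],"twist":0,"fingers":1},
    {"linear":[0,0,0],"twist":0,"fingers":1},
  ],
)

```text
time_s: 1.35
tcp_pos: [0.4496, 0.3375, 0.231]
tcp_rot: [-0.029, 3.141, -0.003]
force: [-0.3, -0.4, -0.9]
opening: 0.0856
grasp_force: 0.0
```

```bash
python3 - <<'E'
from h import *
d=cam('wrist');save(d,'w1',None,1.5);o=arm.observe();print(o['tcp_pos'],o['tcp_rot'],o['joint_positions'],np.linalg.inv(d['camera_from_world']))
P=pts(d);Z=P[...,2]
m=(np.hypot(P[...,0]-.479,P[...,1]-.3095)<.05)&(Z>.062)&(Z<.080); Q=P[m]
(c,sz,an)=cv2.minAreaRect(Q[:,:2].astype(np.float32));bx=cv2.boxPoints((c,sz,an)); e=[bx[1]-bx[0],bx[2]-bx[1]]; l=max(e,key=np.linalg.norm)
print(len(Q),c,sz,np.degrees(np.arctan2(l[1],l[0])),np.median(Q[:,2]))
E
```

```text
[0.44774818 0.33957906 0.23097559] [ 3.35836336e-02 -3.14113564e+00  1.12013024e-03] [-0.80558867  0.33195739  0.08139128  1.73433194 -0.02968894  1.07718579
  0.87764374] [[-0.01910695  0.95143771  0.30724778  0.37197121]
 [ 0.99981547  0.01879402  0.00397752  0.33659112]
 [-0.00199006  0.30726708 -0.95162124  0.37223401]
 [ 0.          0.          0.          1.        ]]
518 (0.4783768057823181, 0.3078661262989044) (0.05165579542517662, 0.01508291158825159) 2.0281594 0.06718929234120596
```

View pics/w1.png

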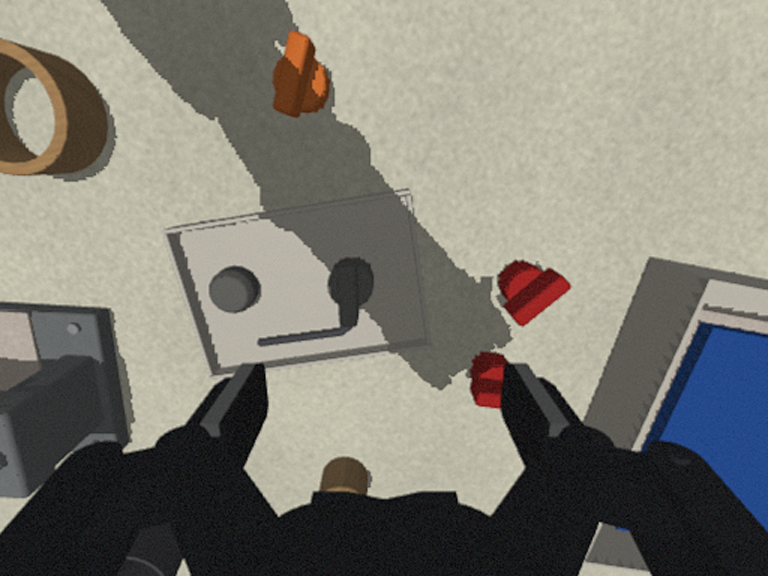

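The wrist view shows the knob at (233,190) with its bar in shadow, and the hex key's end close to the far bar end. Both knob estimates agree (0.479, 0.3085, ~2°).

Request:
drive_tool(
  motion=[
    {"linear":[16,-16,-10],"twist":0.6,"fingers":1},
    {"linear":[15,-15,-36],"twist":0,"fingers":1},
    {"linear":[0,0,-40],"twist":0,"fingers":1},
    {"linear":[0,0,-40],"twist":0,"fingers":0.7},
    {"linear":[0,0,-30],"twist":0,"fingers":0.5},
  ],
)

```text
time_s: 2.02
tcp_pos: [0.476, 0.3111, 0.0735]
tcp_rot: [0.059, -3.139, 0.0]
force: [-0.3, -0.1, 0.3]
opening: 0.0517
grasp_force: 0.0
```

Request:
drive_tool(
  motion=[
    {"linear":[0,0,-15],"twist":0,"fingers":0.5},
    {"linear":[0,0,-10],"twist":0,"fingers":0.5},
    {"linear":[0,0,-4],"twist":0,"fingers":0.5},
    {"linear":[0,0,0],"twist":0,"fingers":0.4},
    {"linear":[0,0,0],"twist":0,"fingers":0.4},
  ],
)

```text
time_s: 2.65
tcp_pos: [0.4782, 0.3104, 0.0471]
tcp_rot: [-0.055, 3.14, 0.001]
force: [-0.1, 0.7, 0.5]
opening: 0.0343
grasp_force: 0.0
```

Request:
drive_tool(
  motion=[
    {"linear":[0,-1,0],"twist":0,"fingers":0.25},
    {"linear":[0,0,0],"twist":0,"fingers":0.15},
    {"linear":[0,0,0],"twist":0,"fingers":0.05},
    {"linear":[0,0,0],"twist":0,"fingers":0},
    {"linear":[0,0,0],"twist":0,"fingers":0},
  ],
  newtons=50,
)

```text
time_s: 3.28
tcp_pos: [0.4781, 0.3089, 0.0467]
tcp_rot: [-0.055, 3.141, 0.0]
force: [-1.4, -1.5, 5.7]
opening: 0.0141
grasp_force: 49.0
```

Request:
drive_tool(
  motion=[
    {"linear":[0,0,0],"twist":0,"fingers":0},
    {"linear":[0,0,15],"twist":0,"fingers":0},
    {"linear":[0,0,35],"twist":0,"fingers":0},
    {"linear":[0,0,40],"twist":0,"fingers":0},
    {"linear":[0,0,40],"twist":0,"fingers":0},
  ],
)

```text
time_s: 3.9
tcp_pos: [0.4775, 0.309, 0.1782]
tcp_rot: [0.056, -3.141, -0.0]
force: [-0.2, 0.4, -1.3]
opening: 0.0142
grasp_force: 49.1
```

```bash
python3 - <<'E'
from h import *
o=arm.observe();print(o)
E
```

```text
{'time_s': 3.9, 'joint_positions': array([-0.73458497,  0.39285808,  0.08991826,  1.78612949, -0.042066  ,
        0.96433752,  0.97873823]), 'joint_vel': array([-0.04030716, -0.3603571 ,  0.04602132, -0.34713786,  0.03455317,
        0.70236348, -0.03165209]), 'joint_torque': array([ 5.38359918e-01, -5.90827775e+01,  1.76514622e+00, -2.73783213e+01,
       -4.31206205e-02, -1.28105555e+00,  6.40301895e-02]), 'tcp_pos': array([0.47752452, 0.30903439, 0.17823799]), 'tcp_rot': array([ 5.56724788e-02, -3.14108431e+00, -3.28273305e-04]), 'force': array([-0.20116898,  0.3946752 , -1.25993734]), 'moment': array([ 0.04062967, -0.01988624, -0.0290294 ]), 'grasp_force': 49.10346508026123, 'opening': 0.014240997264409201}
```

Knob gripped and lifted. I'll carry it to a viewing point short of the spindle.

Request:
drive_tool(
  motion=[
    {"linear":[0,-20,35],"fingers":0},
    {"linear":[2,-43,25],"fingers":0},
    {"linear":[3,-43,10],"fingers":0},
    {"linear":[3,-43,0],"fingers":0},
    {"linear":[3,-43,0],"fingers":0},
  ],
)

```text
$.motion[0]: bad value
```

Request:
drive_tool(
  motion=[
    {"linear":[3,-43,0],"fingers":0},
    {"linear":[3,-43,0],"fingers":0},
    {"linear":[3,-43,0],"fingers":0},
    {"linear":[2,-43,0],"fingers":0},
    {"linear":[0,-47,0],"fingers":0},
  ],
)

```text
$.motion[0]: bad value
```

Request:
drive_tool(
  motion=[
    {"linear":[0,0,0],"fingers":0},
    {"linear":[0,0,0],"fingers":0},
  ],
)

```text
$.motion[0]: bad value
```

```bash
python3 - <<'E'
from h import *
o=arm.observe();print(o['tcp_pos'],o['tcp_rot'],o['joint_positions'])
d=cam('wrist');u,v=proj(d,np.array([.589,-.102,.145]));print(u,v)
b=[int(max(u-50,0)),int(max(v-40,0)),int(u+50),int(v+35)]
save(d,'w2',b,7)
print(b)
P=pts(d);Z=P[...,2]
for lo,hi in((.131,.138),(.139,.147),(.150,.157),(.158,.167)):
    m=(np.hypot(P[...,0]-.589,P[...,1]+.102)<.035)&(Z>lo)&(Z<hi);Q=P[m]
    if len(Q): print(lo,len(Q),Q.mean(0),cv2.minEnclosingCircle(Q[:,:2].astype(np.float32)),cv2.minAreaRect(Q[:,:2].astype(np.float32)))
m=(abs(P[...,0]-.589)<.08)&(Z>.112)&(Z<.126)
m=cv2.morphologyEx(m.astype(np.uint8),cv2.MORPH_OPEN,np.ones((3,3)))>0
Q=P[m];c,sz,an=cv2.minAreaRect(Q[:,:2].astype(np.float32));print('beam',len(Q),c,sz,an)
E
```

```text
[0.47752452 0.30903439 0.17823799] [ 5.56724788e-02 -3.14108431e+00 -3.28273305e-04] [-0.73458497  0.39285808  0.08991826  1.78612949 -0.042066    0.96433752
  0.97873823]
-255.71845748575146 330.0973341491265
[0, 290, -205, 365]
beam 0 (0.0, 0.0) (0.0, 0.0) 0.0
```

View pics/w2.png

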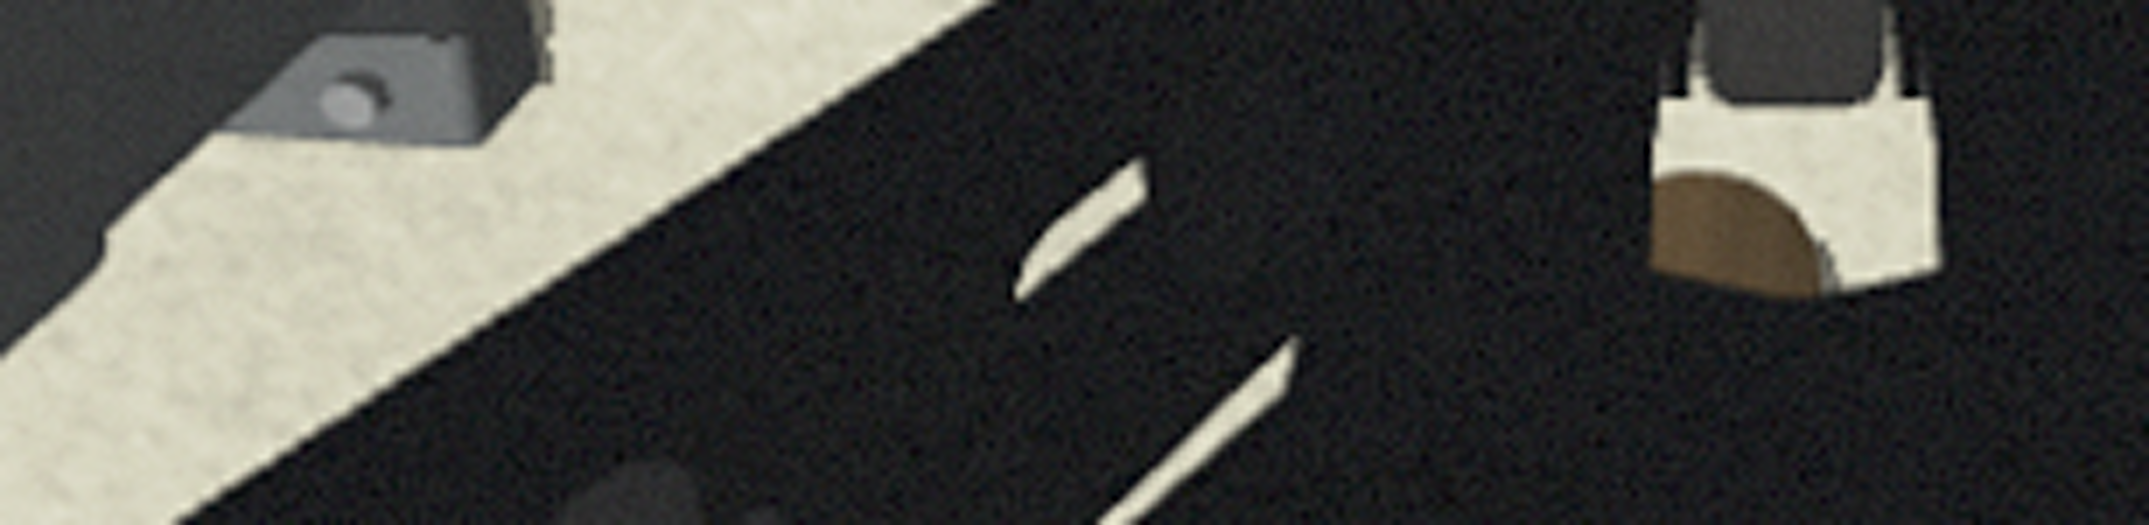

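The moves were refused because each row needs "twist", so that picture, taken at the lift point, shows only gripper parts. Repeating with twist.

Request:
drive_tool(
  motion=[
    {"linear":[0,-20,35],"twist":0,"fingers":0},
    {"linear":[2,-43,25],"twist":0,"fingers":0},
    {"linear":[3,-43,10],"twist":0,"fingers":0},
    {"linear":[3,-43,0],"twist":0,"fingers":0},
    {"linear":[3,-43,0],"twist":0,"fingers":0},
  ],
)

```text
time_s: 4.58
tcp_pos: [0.4887, 0.1158, 0.2471]
tcp_rot: [-0.056, 3.14, 0.001]
force: [0.3, 0.5, -2.2]
opening: 0.0141
grasp_force: 49.2
```

Request:
drive_tool(
  motion=[
    {"linear":[3,-43,0],"twist":0,"fingers":0},
    {"linear":[3,-43,0],"twist":0,"fingers":0},
    {"linear":[3,-43,0],"twist":0,"fingers":0},
    {"linear":[2,-43,0],"twist":0,"fingers":0},
    {"linear":[0,-47,0],"twist":0,"fingers":0},
  ],
)

```text
time_s: 5.2
tcp_pos: [0.4997, -0.1029, 0.2469]
tcp_rot: [-0.057, 3.14, 0.001]
force: [0.7, 0.3, -1.2]
opening: 0.014
grasp_force: 49.2
```

Request:
drive_tool(
  motion=[
    {"linear":[0,0,0],"twist":0,"fingers":0},
    {"linear":[0,0,0],"twist":0,"fingers":0},
  ],
)

```text
time_s: 5.45
tcp_pos: [0.4997, -0.1015, 0.2466]
tcp_rot: [-0.055, 3.141, 0.001]
force: [-0.4, 0.4, -1.4]
opening: 0.0139
grasp_force: 49.2
```

```bash
python3 - <<'E'
from h import *
o=arm.observe();print(o['tcp_pos'],o['tcp_rot'],o['joint_positions'])
d=cam('wrist');u,v=proj(d,np.array([.589,-.102,.145]));print(u,v)
b=[int(max(u-50,0)),int(max(v-40,0)),int(u+50),int(v+35)]
save(d,'w3',b,7)
print(b)
P=pts(d);Z=P[...,2]
for lo,hi in((.131,.138),(.139,.147),(.150,.157),(.158,.167)):
    m=(np.hypot(P[...,0]-.589,P[...,1]+.102)<.035)&(Z>lo)&(Z<hi);Q=P[m]
    if len(Q): print(lo,len(Q),Q.mean(0),cv2.minEnclosingCircle(Q[:,:2].astype(np.float32)),cv2.minAreaRect(Q[:,:2].astype(np.float32)))
m=(abs(P[...,0]-.589)<.08)&(Z>.112)&(Z<.126)
m=cv2.morphologyEx(m.astype(np.uint8),cv2.MORPH_OPEN,np.ones((3,3)))>0
Q=P[m];c,sz,an=cv2.minAreaRect(Q[:,:2].astype(np.float32));print('beam',len(Q),c,sz,an)
E
```

```text
[ 0.4996834  -0.10145586  0.2465644 ] [-5.51815202e-02  3.14097622e+00  1.04509603e-03] [-0.15250736  0.23198708  0.30571521  1.84644786 -0.07952904  1.07486205
  1.7893342 ]
251.85980603339416 272.54635474411816
[201, 232, 301, 307]
beam 11298 (0.5879811644554138, -0.10507363080978394) (0.3285452127456665, 0.08005673438310623) 87.57952117919922
```

View pics/w3.png

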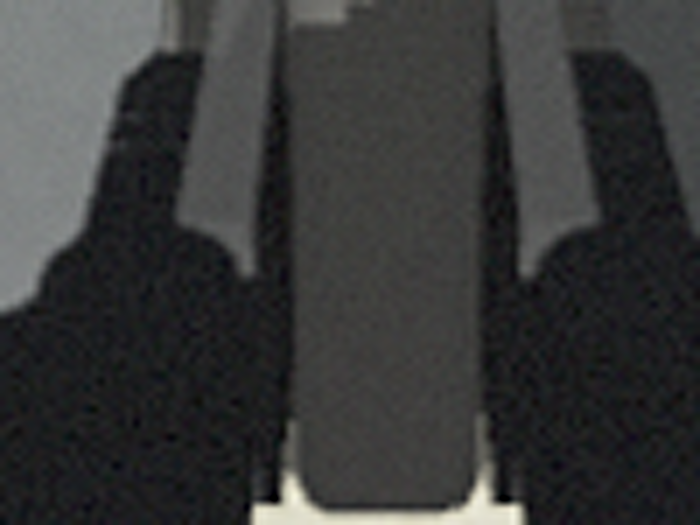

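The knob and fingers hide the spindle from here, since image-down is +x. I'll move past it so the camera stands above the spindle.

Request:
drive_tool(
  motion=[
    {"linear":[40,0,0],"twist":0,"fingers":0},
    {"linear":[45,0,0],"twist":0,"fingers":0},
    {"linear":[45,0,0],"twist":0,"fingers":0},
    {"linear":[30,0,0],"twist":0,"fingers":0},
    {"linear":[0,0,0],"twist":0,"fingers":0},
  ],
)

```text
time_s: 6.12
tcp_pos: [0.6614, -0.0994, 0.2452]
tcp_rot: [0.061, -3.14, -0.001]
force: [0.0, 0.1, -1.7]
opening: 0.014
grasp_force: 49.3
```

Request:
drive_tool(
  motion=[
    {"linear":[0,0,0],"twist":0,"fingers":0},
  ],
)

```text
time_s: 6.25
tcp_pos: [0.6592, -0.1009, 0.246]
tcp_rot: [0.057, -3.14, -0.001]
force: [-0.8, 0.3, -1.9]
opening: 0.0138
grasp_force: 49.3
```

```bash
python3 - <<'E'
from h import *
o=arm.observe();print(o['tcp_pos'],o['tcp_rot'],o['joint_positions'])
d=cam('wrist');u,v=proj(d,np.array([.589,-.102,.145]));print(u,v)
b=[int(max(u-55,0)),int(max(v-45,0)),int(u+55),int(v+45)]
save(d,'w4',b,6)
print(b)
P=pts(d);Z=P[...,2]
for lo,hi in((.131,.138),(.139,.147),(.150,.157),(.158,.167)):
    m=(np.hypot(P[...,0]-.589,P[...,1]+.102)<.035)&(Z>lo)&(Z<hi);Q=P[m]
    if len(Q): print(lo,len(Q),Q.mean(0),cv2.minEnclosingCircle(Q[:,:2].astype(np.float32)),cv2.minAreaRect(Q[:,:2].astype(np.float32)))
m=(abs(P[...,0]-.589)<.08)&(Z>.112)&(Z<.126)
m=cv2.morphologyEx(m.astype(np.uint8),cv2.MORPH_OPEN,np.ones((3,3)))>0
Q=P[m];c,sz,an=cv2.minAreaRect(Q[:,:2].astype(np.float32));print('beam',len(Q),c,sz,an)
m=(Z>.23)&(Z<.275)&(abs(P[...,0]-.66)<.05)&(abs(P[...,1]+.102)<.007);Q=P[m];print('bar',len(Q),Q.min(0) if len(Q) else 0,Q.max(0) if len(Q) else 0)
E
```

```text
[ 0.65918788 -0.10088087  0.24601675] [ 5.74405065e-02 -3.13999931e+00 -6.74480991e-04] [-0.12205079  0.50143943  0.30609336  1.4555883  -0.1557321   1.20954812
  1.81126335]
257.174062191475 113.81082023573569
[202, 68, 312, 158]
0.131 1268 [ 0.5883297  -0.10504907  0.13354927] ((0.5888010859489441, -0.10487151890993118), 0.02004110813140869) ((0.5888279676437378, -0.10518752038478851), (0.03901560977101326, 0.03897600620985031), 1.6929761171340942)
0.139 161 [ 0.58798967 -0.10484545  0.14161632] ((0.5888465642929077, -0.10487216711044312), 0.016118792816996574) ((0.588766872882843, -0.10500115156173706), (0.005852342117577791, 0.0318753719329834), 80.42048645019531)
0.15 1 [ 0.58345712 -0.10567118  0.15690351] ((0.5834571123123169, -0.10567117482423782), 9.999999747378752e-05) ((0.5834571123123169, -0.10567117482423782), (0.0, 0.0), 0.0)
0.158 153 [ 0.58866913 -0.10476242  0.16114197] ((0.5888898968696594, -0.10468211770057678), 0.00582862040027976) ((0.5888992547988892, -0.10466259717941284), (0.0100978659465909, 0.011370549909770489), 64.38928985595703)
beam 26776 (0.5888305902481079, -0.10497239232063293) (0.32906195521354675, 0.0803460106253624) 87.5562973022461
bar 2677 [ 0.63348794 -0.10898638  0.23977042] [ 0.68543283 -0.09500753  0.27479444]
```

View pics/w4.png

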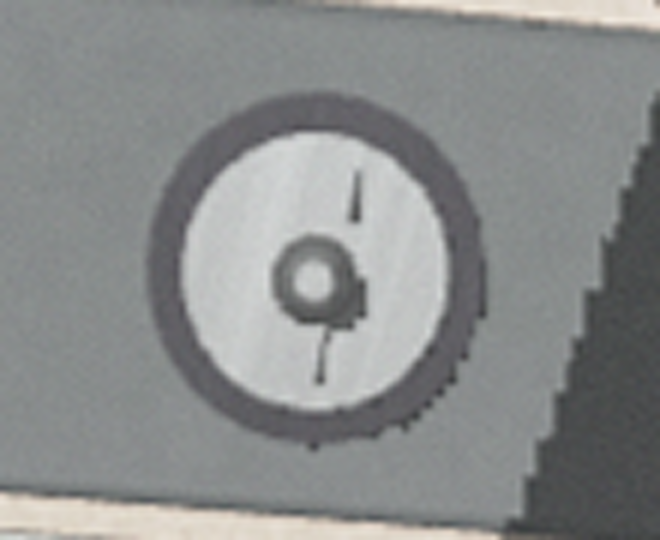

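Pin measured at −9.6°, beam at 87.6° (−92.4°) and bar at +2°. The target TCP, relative to the grasp, is (0.588, −0.1035).

Request:
drive_tool(
  motion=[
    {"linear":[-30,-2,0],"twist":0,"fingers":0},
    {"linear":[-30,-1,0],"twist":0,"fingers":0},
    {"linear":[-11,0,0],"twist":0,"fingers":0},
    {"linear":[0,0,0],"twist":0,"fingers":0},
    {"linear":[0,0,-20],"twist":0,"fingers":0},
  ],
)

```text
time_s: 6.92
tcp_pos: [0.5908, -0.1048, 0.2278]
tcp_rot: [-0.056, 3.137, -0.0]
force: [0.6, 1.2, -2.3]
opening: 0.0141
grasp_force: 49.3
```

Request:
drive_tool(
  motion=[
    {"linear":[0,0,-10],"twist":0,"fingers":0},
    {"linear":[0,0,0],"twist":0,"fingers":0},
    {"linear":[0,0,0],"twist":0,"fingers":0},
  ],
)

```text
time_s: 7.3
tcp_pos: [0.5893, -0.105, 0.2167]
tcp_rot: [-0.055, 3.141, -0.0]
force: [0.6, 0.1, -1.4]
opening: 0.0139
grasp_force: 49.3
```

Request:
drive_tool(
  motion=[
    {"linear":[-1.3,1.5,0],"twist":0,"fingers":0},
    {"linear":[0,0,-4],"twist":0,"fingers":0},
    {"linear":[0,0,-4],"twist":0,"fingers":0},
    {"linear":[0,0,-4],"twist":0,"fingers":0},
    {"linear":[0,0,0],"twist":0,"fingers":0},
  ],
)

```text
time_s: 7.92
tcp_pos: [0.5873, -0.1034, 0.2038]
tcp_rot: [0.056, -3.14, -0.0]
force: [-0.0, -0.2, -0.5]
opening: 0.0136
grasp_force: 49.3
```

Request:
drive_tool(
  motion=[
    {"linear":[0,0,-3],"twist":0,"fingers":0},
    {"linear":[0,0,-3],"twist":0,"fingers":0},
    {"linear":[0,0,-3],"twist":0,"fingers":0},
    {"linear":[0,0,-3],"twist":0,"fingers":0},
    {"linear":[0,0,0],"twist":0,"fingers":0},
  ],
)

```text
time_s: 8.55
tcp_pos: [0.5873, -0.1035, 0.192]
tcp_rot: [0.055, -3.141, 0.0]
force: [-0.4, -0.2, -1.7]
opening: 0.0141
grasp_force: 49.2
```

Request:
drive_tool(
  motion=[
    {"linear":[0,0,-2],"twist":0,"fingers":0},
    {"linear":[0,0,-1.5],"twist":0,"fingers":0},
    {"linear":[0,0,0],"twist":0,"fingers":0},
  ],
)

```text
time_s: 8.93
tcp_pos: [0.5875, -0.1035, 0.1887]
tcp_rot: [0.055, -3.141, 0.0]
force: [0.6, -1.2, -1.5]
opening: 0.0139
grasp_force: 49.2
```

Request:
drive_tool(
  motion=[
    {"linear":[0,0,-1.5],"twist":0,"fingers":0},
    {"linear":[0,0,0],"twist":0,"fingers":0},
  ],
)

```text
time_s: 9.18
tcp_pos: [0.5875, -0.1035, 0.1872]
tcp_rot: [0.055, -3.141, 0.0]
force: [-0.1, -1.7, -2.2]
opening: 0.0143
grasp_force: 49.2
```

Request:
drive_tool(
  motion=[
    {"linear":[0,0,-1],"twist":0,"fingers":0},
    {"linear":[0,0,0],"twist":0,"fingers":0},
  ],
)

```text
time_s: 9.43
tcp_pos: [0.5875, -0.1035, 0.1863]
tcp_rot: [-0.055, 3.141, -0.0]
force: [0.1, -1.5, -2.0]
opening: 0.0143
grasp_force: 49.3
```

Request:
drive_tool(
  motion=[
    {"linear":[0,0,-0.7],"twist":0,"fingers":0},
    {"linear":[0,0,0],"twist":0,"fingers":0},
  ],
)

```text
time_s: 9.68
tcp_pos: [0.5876, -0.1035, 0.1857]
tcp_rot: [-0.055, 3.141, -0.0]
force: [-0.4, -1.2, -0.7]
opening: 0.0143
grasp_force: 49.4
```

Request:
drive_tool(
  motion=[
    {"linear":[0,0,-0.5],"twist":0,"fingers":0},
    {"linear":[0,0,0],"twist":0,"fingers":0},
  ],
)

```text
time_s: 9.93
tcp_pos: [0.5876, -0.1035, 0.1855]
tcp_rot: [-0.055, 3.141, 0.0]
force: [-0.9, -1.8, 4.2]
opening: 0.0141
grasp_force: 50.0
```

On the pin, 5 to 6 N. Now turning slowly clockwise.

Request:
drive_tool(
  motion=[
    {"linear":[0,0,-0.2],"twist":-1,"fingers":0},
    {"linear":[0,0,0],"twist":-1,"fingers":0},
    {"linear":[0,0,0],"twist":-1,"fingers":0},
    {"linear":[0,0,0],"twist":-1,"fingers":0},
    {"linear":[0,0,0],"twist":-1,"fingers":0},
  ],
)

```text
time_s: 10.55
tcp_pos: [0.5881, -0.1035, 0.1853]
tcp_rot: [0.083, 3.139, 0.0]
force: [0.8, -0.7, 4.3]
opening: 0.0141
grasp_force: 50.2
```

Request:
drive_tool(
  motion=[
    {"linear":[0,0,0],"twist":-1,"fingers":0},
    {"linear":[0,0,0],"twist":-1,"fingers":0},
    {"linear":[0,0,0],"twist":-1,"fingers":0},
  ],
)

```text
time_s: 10.92
tcp_pos: [0.588, -0.1034, 0.1851]
tcp_rot: [0.165, 3.136, 0.0]
force: [3.0, -0.5, 3.3]
opening: 0.0139
grasp_force: 50.0
```

Request:
drive_tool(
  motion=[
    {"linear":[0,0,0],"twist":-1,"fingers":0},
    {"linear":[0,0,-0.2],"twist":-1,"fingers":0},
    {"linear":[0,0,0],"twist":-0.5,"fingers":0},
  ],
)

```text
time_s: 11.3
tcp_pos: [0.5871, -0.1033, 0.1842]
tcp_rot: [-0.233, -3.132, -0.0]
force: [1.5, -1.6, -1.1]
opening: 0.0141
grasp_force: 49.3
```

```bash
python3 -c "
from h import *
o=arm.observe();print(o['tcp_pos'],o['force'],o['moment'])"
```

```text
[ 0.58706502 -0.10331455  0.18419532] [ 1.51525449 -1.55184697 -1.05991804] [-0.25361997 -0.41571392 -0.0018613 ]
```

It's dropping (force gone). Lowering while watching the force.

Request:
drive_tool(
  motion=[
    {"linear":[0,0,-1],"twist":-0.5,"fingers":0},
    {"linear":[0,0,-1],"twist":-0.5,"fingers":0},
    {"linear":[0,0,0],"twist":0,"fingers":0},
  ],
)

```text
time_s: 11.68
tcp_pos: [0.5872, -0.1033, 0.1824]
tcp_rot: [-0.26, -3.13, -0.0]
force: [0.2, -0.8, -2.2]
opening: 0.0137
grasp_force: 49.2
```

Request:
drive_tool(
  motion=[
    {"linear":[0,0,-1],"twist":0,"fingers":0},
    {"linear":[0,0,-1],"twist":0,"fingers":0},
    {"linear":[0,0,0],"twist":0,"fingers":0},
  ],
)

```text
time_s: 12.05
tcp_pos: [0.5873, -0.1034, 0.1805]
tcp_rot: [-0.26, -3.13, -0.0]
force: [-0.2, -0.0, -1.9]
opening: 0.0137
grasp_force: 49.2
```

Request:
drive_tool(
  motion=[
    {"linear":[0,0,-1],"twist":0,"fingers":0},
    {"linear":[0,0,-0.7],"twist":0,"fingers":0},
    {"linear":[0,0,0],"twist":0,"fingers":0},
  ],
)

```text
time_s: 12.42
tcp_pos: [0.5875, -0.1034, 0.1789]
tcp_rot: [-0.26, -3.131, -0.0]
force: [-0.8, -0.7, -1.9]
opening: 0.014
grasp_force: 49.2
```

Request:
drive_tool(
  motion=[
    {"linear":[0,0,-0.7],"twist":0,"fingers":0},
    {"linear":[0,0,0],"twist":0,"fingers":0},
  ],
)

```text
time_s: 12.68
tcp_pos: [0.5875, -0.1035, 0.1783]
tcp_rot: [0.26, 3.131, 0.0]
force: [-0.3, -0.9, -1.7]
opening: 0.0139
grasp_force: 49.3
```

Request:
drive_tool(
  motion=[
    {"linear":[0,0,-0.6],"twist":0,"fingers":0},
    {"linear":[0,0,0],"twist":0,"fingers":0},
  ],
)

```text
time_s: 12.92
tcp_pos: [0.5876, -0.1035, 0.1778]
tcp_rot: [0.26, 3.131, 0.0]
force: [-0.0, -0.7, -0.2]
opening: 0.0136
grasp_force: 49.5
```

Request:
drive_tool(
  motion=[
    {"linear":[0,0,-0.5],"twist":0,"fingers":0},
    {"linear":[0,0,0],"twist":0,"fingers":0},
  ],
)

```text
time_s: 13.18
tcp_pos: [0.5876, -0.1035, 0.1777]
tcp_rot: [0.26, 3.13, 0.0]
force: [-2.3, -0.2, 5.5]
opening: 0.0134
grasp_force: 50.2
```

```bash
python3 -c "
from h import *
o=arm.observe();print(o['tcp_pos'],o['tcp_rot'],o['force'],o['moment'],o['joint_positions'])"
```

```text
[ 0.58763306 -0.10352888  0.17770573] [2.59584665e-01 3.13032024e+00 1.71468180e-04] [-2.32421387 -0.19909459  5.54362123] [-0.05995758  0.47627592  0.00616587] [-0.15663702  0.44592813  0.34207381  1.73367274 -0.17395842  0.99124408
  1.65539386]
```

Home: the knob dropped ~7.8 mm and is firm. Turning on clockwise.

Request:
drive_tool(
  motion=[
    {"linear":[0,0,0],"twist":-3,"fingers":0},
    {"linear":[0,0,0],"twist":-3,"fingers":0},
    {"linear":[0,0,0],"twist":-3,"fingers":0},
    {"linear":[0,0,0],"twist":-3,"fingers":0},
    {"linear":[0,0,0],"twist":-3,"fingers":0},
  ],
)

```text
time_s: 13.8
tcp_pos: [0.5878, -0.1042, 0.1777]
tcp_rot: [0.669, 3.068, -0.001]
force: [-1.2, -2.3, 3.8]
opening: 0.0141
grasp_force: 50.0
```

```bash
python3 -c "
from h import *
o=arm.observe();print(o['tcp_pos'],o['tcp_rot'],o['force'],o['moment'])"
```

```text
[ 0.5878051  -0.1041772   0.17773506] [ 6.68774213e-01  3.06840609e+00 -8.94758460e-04] [-1.19724471 -2.31610464  3.75083045] [-0.52554428  0.27651537  0.18331911]
```

Request:
drive_tool(
  motion=[
    {"linear":[0,0,0],"twist":-4,"fingers":0},
    {"linear":[0,0,0],"twist":-4,"fingers":0},
    {"linear":[0,0,0],"twist":-4,"fingers":0},
    {"linear":[0,0,0],"twist":-4,"fingers":0},
    {"linear":[0,0,0],"twist":-4,"fingers":0},
  ],
)

```text
time_s: 14.42
tcp_pos: [0.5879, -0.1041, 0.1777]
tcp_rot: [1.192, 2.905, -0.0]
force: [-0.2, -2.8, 2.7]
opening: 0.0138
grasp_force: 50.0
```

Request:
drive_tool(
  motion=[
    {"linear":[0,0,0],"twist":-4,"fingers":0},
    {"linear":[0,0,0],"twist":-4,"fingers":0},
    {"linear":[0,0,0],"twist":-4,"fingers":0},
    {"linear":[0,0,0],"twist":-4,"fingers":0},
    {"linear":[0,0,0],"twist":-4,"fingers":0},
  ],
)

```text
time_s: 15.05
tcp_pos: [0.5881, -0.1041, 0.1778]
tcp_rot: [1.678, 2.654, 0.0]
force: [1.1, -2.1, 2.9]
opening: 0.0141
grasp_force: 49.9
```

Request:
drive_tool(
  motion=[
    {"linear":[0,0,0],"twist":-4,"fingers":0},
    {"linear":[0,0,0],"twist":-4,"fingers":0},
    {"linear":[0,0,0],"twist":-4,"fingers":0},
    {"linear":[0,0,0],"twist":-4,"fingers":0},
    {"linear":[0,0,0],"twist":0,"fingers":0},
  ],
)

```text
time_s: 15.68
tcp_pos: [0.5883, -0.1041, 0.1777]
tcp_rot: [2.028, 2.397, 0.0]
force: [0.6, -3.1, 3.2]
opening: 0.0142
grasp_force: 49.9
```

```bash
python3 -c "
from h import *
o=arm.observe();print(o['tcp_pos'],2*np.degrees(np.arctan2(o['tcp_rot'][1],o['tcp_rot'][0])),o['force'],o['moment'])"
```

```text
[ 0.58826219 -0.10410573  0.17770634] 99.53606938085434 [ 0.58236137 -3.05354473  3.23669127] [-0.75752977 -0.31484995  0.07624723]
```

Request:
drive_tool(
  motion=[
    {"linear":[0,0,0],"twist":-2,"fingers":0},
    {"linear":[0,0,0],"twist":-2,"fingers":0},
    {"linear":[0,0,0],"twist":-2,"fingers":0},
    {"linear":[0,0,0],"twist":-2,"fingers":0},
  ],
)

```text
time_s: 16.18
tcp_pos: [0.5883, -0.104, 0.1777]
tcp_rot: [2.193, 2.247, 0.001]
force: [2.6, -4.0, 4.5]
opening: 0.0141
grasp_force: 50.1
```

```bash
cat >st.py <<'E'
from h import *
o=arm.observe();print(o['tcp_pos'],2*np.degrees(np.arctan2(o['tcp_rot'][1],o['tcp_rot'][0])),o['force'],o['moment'],o['time_s'])
E
python3 st.py
```

```text
[ 0.5882527  -0.10402669  0.17769116] 91.38921077925504 [ 2.63265044 -4.02502293  4.486827  ] [-1.17244818 -0.71804809  0.11901742] 16.175
```

Request:
drive_tool(
  motion=[
    {"linear":[0,0,0],"twist":-1,"fingers":0},
    {"linear":[0,0,0],"twist":-1,"fingers":0},
  ],
)

```text
time_s: 16.42
tcp_pos: [0.5882, -0.1041, 0.1777]
tcp_rot: [2.231, 2.209, 0.001]
force: [2.4, -4.9, 4.6]
opening: 0.0142
grasp_force: 50.1
```

```bash
python3 st.py
```

```text
[ 0.58822738 -0.10406292  0.17768486] 89.42155382881184 [ 2.42576413 -4.89111153  4.55966232] [-1.16602519 -0.82175638  0.12039798] 16.425
```

Request:
drive_tool(
  motion=[
    {"linear":[0,0,0],"twist":-1,"fingers":0},
    {"linear":[0,0,0],"twist":-1,"fingers":0},
  ],
)

```text
time_s: 16.68
tcp_pos: [0.5883, -0.104, 0.1777]
tcp_rot: [2.269, 2.17, 0.001]
force: [2.4, -4.4, 4.6]
opening: 0.014
grasp_force: 50.1
```

```bash
python3 st.py
```

```text
[ 0.58826388 -0.10403339  0.17768311] 87.42400915581027 [ 2.39026493 -4.38770646  4.62243081] [-1.15119868 -0.78910165  0.12801416] 16.675
```

Request:
drive_tool(
  motion=[
    {"linear":[0,0,0],"twist":-1,"fingers":0},
    {"linear":[0,0,0],"twist":0,"fingers":0},
  ],
)

```text
time_s: 16.92
tcp_pos: [0.5883, -0.104, 0.1777]
tcp_rot: [2.288, 2.15, 0.001]
force: [2.6, -4.9, 4.6]
opening: 0.0142
grasp_force: 50.1
```

```bash
python3 st.py
```

```text
[ 0.58827888 -0.10404134  0.17767551] 86.43766119411264 [ 2.61063264 -4.85313707  4.61848331] [-1.19047104 -0.81313465  0.02277114] 16.925
```

Request:
drive_tool(
  motion=[
    {"linear":[0,0,0],"twist":-1,"fingers":0},
    {"linear":[0,0,0],"twist":-0.5,"fingers":0},
  ],
)

```text
time_s: 17.18
tcp_pos: [0.5883, -0.104, 0.1777]
tcp_rot: [2.316, 2.12, 0.001]
force: [2.7, -5.3, 4.3]
opening: 0.0141
grasp_force: 50.0
```

```bash
python3 st.py
```

```text
[ 0.58829795 -0.10403809  0.17768433] 84.93282433348554 [ 2.7183231  -5.30933001  4.34637745] [-1.24374247 -0.8333175   0.19272698] 17.175
```

Request:
drive_tool(
  motion=[
    {"linear":[0,0,0],"twist":-0.5,"fingers":0},
    {"linear":[0,0,0],"twist":-0.5,"fingers":0},
  ],
)

```text
time_s: 17.42
tcp_pos: [0.5883, -0.1041, 0.1777]
tcp_rot: [2.334, 2.1, 0.001]
force: [3.3, -5.4, 3.8]
opening: 0.0138
grasp_force: 50.0
```

```bash
python3 st.py
```

```text
[ 0.58831304 -0.10406285  0.17768927] 83.9423890698028 [ 3.32874925 -5.39629131  3.80353547] [-1.21891947 -0.85285657  0.15419394] 17.425
```

Request:
drive_tool(
  motion=[
    {"linear":[0,0,0],"twist":-0.5,"fingers":0},
    {"linear":[0,0,0],"twist":-0.5,"fingers":0},
  ],
)

```text
time_s: 17.68
tcp_pos: [0.5883, -0.104, 0.1777]
tcp_rot: [2.352, 2.08, 0.001]
force: [3.3, -4.7, 4.2]
opening: 0.014
grasp_force: 50.2
```

```bash
python3 st.py
```

```text
[ 0.5883024  -0.10402154  0.17769268] 82.95950825239706 [ 3.26238582 -4.66434017  4.18342095] [-1.18786728 -0.7971571   0.44285882] 17.675
```

Request:
drive_tool(
  motion=[
    {"linear":[0,0,0],"twist":-0.5,"fingers":0},
    {"linear":[0,0,0],"twist":-0.5,"fingers":0},
  ],
)

```text
time_s: 17.92
tcp_pos: [0.5883, -0.1041, 0.1777]
tcp_rot: [2.37, 2.059, 0.001]
force: [2.9, -5.7, 5.4]
opening: 0.014
grasp_force: 50.4
```

```bash
python3 st.py
```

```text
[ 0.58829018 -0.10405097  0.17767538] 81.9792292487025 [ 2.92053399 -5.66632976  5.37872765] [-1.28191628 -0.75907984  0.55891979] 17.925
```

The firm stop is at ~83°, which is the beam line less the slot's 0.08 rad play. I'll ease back within the play so the bar is in line with the pin at its stop.

Request:
drive_tool(
  motion=[
    {"linear":[0,0,0.2],"twist":1.5,"fingers":0},
    {"linear":[0,0,0.1],"twist":1,"fingers":0},
    {"linear":[0,0,0],"twist":1,"fingers":0},
  ],
)

```text
time_s: 18.3
tcp_pos: [0.5881, -0.1038, 0.1777]
tcp_rot: [2.306, 2.131, 0.001]
force: [2.0, -3.9, 3.1]
opening: 0.014
grasp_force: 49.9
```

```bash
python3 st.py
```

```text
[ 0.58809805 -0.10376145  0.17770268] 85.48106860649354 [ 2.04515059 -3.90427957  3.11191777] [-0.95283817 -0.7576438  -0.00631255] 18.3
```

Request:
drive_tool(
  motion=[
    {"linear":[0,0,0],"twist":1,"fingers":0},
    {"linear":[0,0,0],"twist":0.5,"fingers":0},
  ],
)

```text
time_s: 18.55
tcp_pos: [0.5878, -0.1036, 0.1777]
tcp_rot: [2.278, 2.163, 0.001]
force: [3.4, -3.3, 3.5]
opening: 0.014
grasp_force: 49.9
```

```bash
python3 st.py
```

```text
[ 0.58783648 -0.10358338  0.1776906 ] 87.02301992795229 [ 3.37456237 -3.27746199  3.54950051] [-1.02924756 -0.9131514  -0.01842417] 18.55
```

Request:
drive_tool(
  motion=[
    {"linear":[0,0,0],"twist":0,"fingers":0.25},
    {"linear":[0,0,0],"twist":0,"fingers":0.35},
    {"linear":[0,0,0],"twist":0,"fingers":0.45},
    {"linear":[0,0,0],"twist":0,"fingers":0.5},
    {"linear":[0,0,0],"twist":0,"fingers":0.5},
  ],
  newtons=20,
)

```text
time_s: 19.18
tcp_pos: [0.5874, -0.1033, 0.1774]
tcp_rot: [-2.278, -2.163, 0.0]
force: [0.3, -0.4, 1.2]
opening: 0.0424
grasp_force: 0.0
```

Request:
drive_tool(
  motion=[
    {"linear":[0,0,10],"twist":0,"fingers":0.5},
    {"linear":[0,0,20],"twist":0,"fingers":0.5},
    {"linear":[0,0,40],"twist":0,"fingers":0.6},
    {"linear":[0,0,40],"twist":0,"fingers":0.6},
    {"linear":[0,0,10],"twist":0,"fingers":0.6},
  ],
)

```text
time_s: 19.8
tcp_pos: [0.5886, -0.1042, 0.3009]
tcp_rot: [2.276, 2.16, 0.005]
force: [-0.7, 0.7, -0.9]
opening: 0.0512
grasp_force: 0.0
```

Request:
drive_tool(
  motion=[
    {"linear":[-40,30,10],"twist":0,"fingers":0.6},
    {"linear":[-40,40,0],"twist":0,"fingers":0.6},
    {"linear":[-30,40,0],"twist":0,"fingers":0.6},
    {"linear":[-10,30,0],"twist":0,"fingers":0.6},
    {"linear":[0,0,0],"twist":0,"fingers":0.6},
  ],
)

```text
time_s: 20.42
tcp_pos: [0.4665, 0.0392, 0.3074]
tcp_rot: [-2.272, -2.168, -0.001]
force: [0.2, -0.8, -0.6]
opening: 0.0511
grasp_force: 0.0
```

```bash
python3 - <<'E'
from h import *
o=arm.observe();print(o['tcp_pos'],o['force'])
for n in('top','scene'):
    d=cam(n);P=pts(d);Z=P[...,2]
    m=(np.hypot(P[...,0]-.588,P[...,1]+.103)<.045)&(Z>.190)&(Z<.215);Q=P[m]
    print(n,len(Q),np.median(Q[:,2]),cv2.minAreaRect(Q[:,:2].astype(np.float32)))
    if n=='top':save(d,'fin',[160,130,440,300],2.5)
E
```

```text
[0.46649516 0.03921261 0.3073859 ] [ 0.1511522  -0.79095724 -0.57468886]
top 0 nan ((0.0, 0.0), (0.0, 0.0), 0.0)
scene 210 0.19958761057194851 ((0.5902441143989563, -0.10073815286159515), (0.05049900710582733, 0.015605609863996506), 88.18043518066406)
  return _methods._mean(a, axis=axis, dtype=dtype,
  ret = ret.dtype.type(ret / rcount)
```

View pics/fin.png

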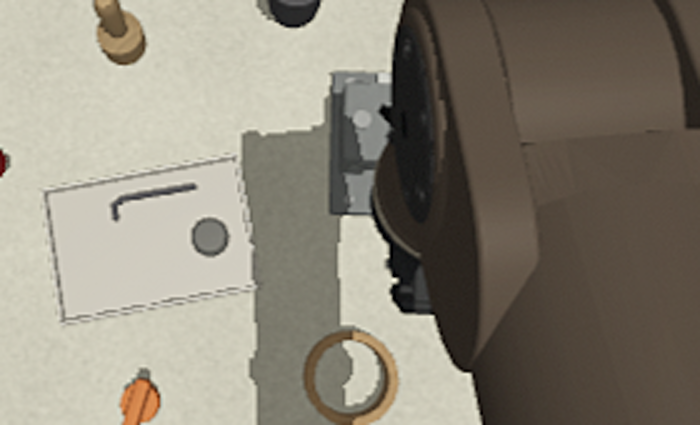

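In the top view the arm hides the spindle, and the cap (210,237) and hex key (155,195) are undisturbed. The scene camera gives the bar top at 0.1996 m (home is 0.200) and its angle at 88.2° against the beam's 87.6°. Handing in.

```bash
python3 -c "
from bench import arm
print(arm.job_done())"
```

```text
the job is handed in; nothing more can be done
None
```

The knob is fully home on the spindle, turned clockwise to the stop, eased back about 4° within the slot's play so its bar lies in line with the beam (within about 1°), and released; the job was handed in after about 20 s of robot time, with no verdict returned.

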